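# Move a clip-in battery pack from its charger to the soldering station

## Task

Free the battery pack from its sloping charger by pinching its two side buttons in together, and, buttons held in, fit it base down into the bay on top of the soldering station, feeling along the bay for where it drops in, since the bay may stand a little to either end. Press it down against the sprung contact plate and let go there, so that both catches spring out and lock it. Do not push the other things on the table about.

Things in the scene. Friction and masses are not known exactly. Their poses are not given: they have to be found in the camera images.
- pack_center (a point): Centre of the loose battery pack, a black block 110 (x) by 42 (y) by 46 mm (z, base to top), 0.3 to 0.5 kg. Midway along each long side (+y, -y) is a grey ridged button 26 mm long, 18 mm high, its middle 7 mm above this point; faces 60 mm apart out, 46 mm fully in. Its base starts on the charger's bay floor, its x axis up the slope. It fits the station either end forward.
- button_left_face (a point): Middle of the outer face of the button on the pack's +y side; it moves with the button. Each button carries two steel catches that stick out of the pack's side, 36 mm either way along its length and 6 to 14 mm above its base, and hook under lips in a bay. The pack can only leave or enter a bay with both buttons in by about 6 mm. Its base has two cross grooves.
- button_right_face (a point): Middle of the outer face of the button on the pack's -y side; it moves with the button, and carries catches like the other. Each bay floor has two cross ribs 8 mm high, 40 mm either way along x from its middle, that enter the grooves 10 mm deep in the pack base with 2.5 mm of play each way (station; 1.5 mm in the charger). Off its place, the pack rests level on the ribs, 8 mm too high.
- button_left (a joint): Travel of the +y button: 0 fully out, 0.007 m fully in. A spring pushes it out, with 4 N at 0 and 8.5 N fully in.
- button_right (a joint): Travel of the -y button, the same as the other.
- charger_bay (a point): Middle of the sloping bay floor of the charger, a fixed wedge 150 by 96 mm. This frame is level; the slope rises along its +x at 0.40 rad, so the bay faces -x and up and the pack comes out square to the slope. Four lipped cheeks, 22 mm high, stand 27 to 45 mm from the middle either way along the slope, beside the pack; between them is room for the fingers.
- station_bay (a point): Middle of the station's top, level, 40 mm above the table; fixed grey box 130 mm wide, a panel 22 mm higher (knob 36) from 75 mm along +x. The bay (cheeks as on the charger) rides on a stiff sled that stands up to 8 mm either way along x from this point: not reported, to be felt or seen. The pack lies along x, base down, its centre 23 to 25 mm above when locked; play 3 mm each side across.
- contact_plate (a joint): Sprung steel plate (40 by 24 mm) in the middle of the station's sled: 0 standing 5 mm proud, 0.005 m pressed flush. It pushes up with 5.5 N proud and 7 N flush, more than the pack's weight, so the pack must be pressed down until it stops for the catches to spring out under the lips (then 1.5 to 3 mm of lift is left).
- glue_bottle: White glue bottle, 60 mm across and 165 mm tall, a bystander. Origin at the middle of its underside.
- drink_can: Drink can, 66 by 115 mm, a bystander. Origin at the middle of its underside.
- solder_spool: Metal solder spool, 56 mm across, 40 mm high, a bystander. Origin at the middle of its underside.
- wood_block: Wooden block 80 by 60 by 45 mm, a bystander. Origin at the middle of its underside.
- parts_tin: Open tin of parts, 100 by 65 by 28 mm, a bystander. Origin at the middle of its underside.
- cup: White plastic cup, 68 by 75 mm, a bystander. Origin at the middle of its underside.
- screwdriver: Screwdriver 170 mm long, lying, a bystander.
- bowl: Shallow bowl 100 mm across, 35 mm high, a bystander. Origin at the middle of its underside.
Mind the look-alikes: they are no part of the job. What is shaped like the part that bears pack_center but green is not meant.

How it is judged:
On the way, in this order (a step that is already met when the one before it is completed fails the run):
1. both side buttons are pinched in together while the pack is still in the charger (value of joint each of button_left, button_right above 0.0035 m and distance between pack_center and charger_bay below 0.035 m), for 0.1 s.
2. the pack is out of the charger (distance between pack_center and charger_bay above 0.08 m), for 0.1 s.
At the end, for the whole second after the job is handed in: The pack stays locked base down in the station bay: centre within 14 mm along, 5 mm across of the bay middle and 18 to 27.5 mm above its floor, upright within 0.06 rad, in line within 0.12 rad (either end forward), buttons out (under 2.5 mm in), contact plate down 2 mm or more (x of pack_center in the frame of station_bay between -0.014 and 0.014 m and y of pack_center in the frame of station_bay between -0.005 and 0.005 m and z of pack_center in the frame of station_bay between 0.018 and 0.0275 m and angle between the z axis of pack_center and the z axis of station_bay, either way round below 0.06 rad and angle between the x axis of pack_center and the x axis of station_bay, either way round below 0.12 rad and value of joint each of button_left, button_right below 0.0025 m and value of joint contact_plate above 0.002 m and angle between pack_center's own z axis and vertical below 0.1 rad); the robot touches nothing.
It fails at once if a bystander is pushed more than 40 mm or knocked over (distance of any of glue_bottle, drink_can, solder_spool, wood_block, parts_tin, cup, screwdriver, bowl from where it was at the start of the episode above 0.04 m or angle between any of glue_bottle, drink_can, solder_spool, wood_block, parts_tin, cup, bowl's own z axis and vertical above 0.7 rad).
It also fails if it takes over 58 s, if anything falls off the work surface, if the arm or the gripper's body presses on something with over 40 N, if the wrist force passes 120 N, or if a joint passes its speed limit or range.

## Robot

A 6-joint arm with a two-finger parallel gripper is mounted at the origin on the work surface. World frame = base frame: x ahead of the robot, y to its left, z up, the work surface at z = 0. Lengths are in m, angles in rad, forces in N, time in s.
With the tool pointing down it reaches from about 0.25 to 0.775 m from the base axis. Payload 8.9 kg.
Tool frame: the origin (TCP) lies at the very end of the fingers, on their centre line; the grasp point (between the pads) lies 19 mm behind it; z points along the fingers, y is the line along which they close (so a half turn about z gives the same grasp; the last joint's range is limited). The gripper opens to 85 mm and grips with 20 to 120 N. Pads are 22 mm wide; open, the fingers measure 114 mm over their backs; the gripper's body (76 mm by 85 mm) begins 54 mm behind the grasp point. The pads swing forward as they close: fully open they stand 13 mm farther back than shut.
Start: joints at [1.15, 0.291, -0.153, 1.127, 0, 1.431], TCP at [0.146, 0.504, 0.231] pointing down, gripper open.
Joint ranges: [-2.52, 2.52], [-0.91, 1.74], [-1.3, 1.37], [-1.96, 2.02], [-1.52, 1.47], [-3.14, 3.14]. Speed limits (rad/s): [2.22, 2.22, 2.79, 3.14, 3.14, 3.14].

## Interface

Orientations are given as a unit quaternion [w, x, y, z].
In Python, from workcell import arm gives the robot as it stands.
- The arm moves only by the tool send_rows, never from a script. Its argument "motion" is text: rows parted by semicolons, each of 5 numbers parted by spaces: the gripper command: -1 is fully open, 1 is shut, values between are in proportion, then the shift along the tool's x, y, z each as a share of 600 mm, from -1 to 1, then the turn about the tool's z as a share of 90 degrees, from -1 to 1. A call has 1 to 8 rows; each row shifts and turns the commanded pose from where the row before left it, along the tool's axes as they then stand; what a row does not reach is not made up. A row lasts 1/10 s, in which the tool goes at most 50 mm and 8.59 degrees, less where a joint would pass 70% of its speed; a pose out of reach is approached as far as the arm can. A call with a number of a shift or a turn outside -1 to 1 is refused whole. A call with a gripper value outside its range is refused whole. The fingers move at their own pace and stop on an object; "newtons" is the grip in N (left out, the last holds). Time passes only in rows, so rows that do not move let the fingers close. It gives the time, the measured TCP pose, the force, the opening and the grip force at its end, in the units of the state.
- arm.sense(): the state, without advancing time (a new reading comes with each control period).
- arm.capture(name): name is "scene" or "side" or "wrist"; returns a dict with "frame" (480x640x3 uint8, red, green, blue), "camera_matrix" (3x3 intrinsics, pixels), "R" (3x3) and "t" (3): a world point X has camera coordinates R X + t. Camera axes: x right, y down, z forward; pixel columns grow to the right and rows downward; lengths in m; the calibration is good to about 2 mm. A picture is of the moment at which its call begins. There is no depth.
- arm.finish_job(): hands the job in; it is judged then, once.
Trained networks look in a picture, given as the dict that the camera call returned (one of the last four; its "shot" number tells which), for a name from the list of things; names that differ only in an ending like _2 or _b are one class to them, and where a whole thing is asked for, a point or a joint stands for the part that bears it (a point fixed in the world has none). Each returns a list of dicts, best first, with "conf" (0 to 1); they miss things now and then, are a little off and sometimes report something else, mostly with a low value. They report only what shows in the picture. A call takes as long as a camera call. They do not tell look-alikes from the thing itself.
- arm.cut_out(target, picture): "region" (480x640 bool, what is visible of it) and "box" ([centre column, centre row, width, height] in pixels, round what is visible of it).
- arm.place_of(target, picture): "uv" ([column, row] in pixels: a listed point, or the origin of a listed thing).
The state is a dict: "time": time; "qpos": joint angles; "joint_vel": joint speeds; "tau": joint torques, N m; "position": TCP position; "tcp_rot": TCP orientation; "wrist_force": force on the tool from outside, world axes, zero at the start; "moment": the same for the moment, N m; "finger_gap": finger opening in m; "gripper_force": force on a finger pad.
Only numpy, scipy, OpenCV 4.12 (cv2) and the standard library are available. Lean on these libraries where they do the work, as an engineer would, in place of code of your own. Each camera call takes 0.05 s, during which the arm holds its last target. There are 200 camera calls.

## Working session

There is one attempt and no reset: what is moved stays moved. The work goes in short steps, Python scripts to look and compute and a tool call to move; the robot and the scene stay as the last step left them, time stands still between calls to the robot, and variables do not carry over. Pictures are saved under pics/ and viewed, at most 10 in all, crops included, and the job is handed in when it is done.

Besides the shell and the picture viewer there is one more tool, called after ">>>" as name(argument=value, ...) on one line, values as JSON. send_rows: Moves the arm, as the interface text tells. Its arguments: {"type":"object","properties":{"motion":{"type":"string"},"newtons":{"type":"number"}},"required":["motion"]}

```bash
mkdir -p pics; ls; cat > h.py <<'E'
import numpy as np, cv2
from workcell import arm
def save(p,n): cv2.imwrite(f'pics/{n}.png',cv2.cvtColor(p['frame'],cv2.COLOR_RGB2BGR))
def ray(p,uv):
    K=np.array(p['camera_matrix']);R=np.array(p['R']);t=np.array(p['t'])
    d=R.T@np.linalg.solve(K,[uv[0],uv[1],1.]);return -R.T@t,d/np.linalg.norm(d)
def onz(p,uv,z):
    o,d=ray(p,uv);return o+d*(z-o[2])/d[2]
def proj(p,X):
    c=np.array(p['R'])@np.array(X,float)+np.array(p['t']);u=np.array(p['camera_matrix'])@c;return u[:2]/u[2]
def tri(obs):
    A=np.zeros((3,3));b=np.zeros(3)
    for p,uv in obs:
        o,d=ray(p,uv);M=np.eye(3)-np.outer(d,d);A+=M;b+=M@o
    X=np.linalg.solve(A,b);return X,[np.round(proj(p,X)-uv,1) for p,uv in obs]
E
cat > a.py <<'E'
from h import *
S={c:arm.capture(c) for c in('scene','side','wrist')}
for c,p in S.items():
    save(p,c+'0'); print(c,np.round(-np.array(p['R']).T@p['t'],3))
    for n in('pack_center','button_left_face','button_right_face','charger_bay','station_bay'):
        print(' ',n,[(np.round(r['uv'],1).tolist(),round(r['conf'],2)) for r in arm.place_of(n,p)[:4]])
cv2.imwrite('pics/both.png',np.vstack([cv2.imread('pics/scene0.png')]))
print(arm.sense())
E
python3 a.py
```

```text
pics
scene [1.487 0.383 0.818]
  pack_center [([447.0, 295.7], 0.81), ([406.9, 235.1], 0.58)]
  button_left_face [([417.7, 238.1], 0.65), ([461.6, 299.9], 0.51)]
  button_right_face [([436.9, 284.6], 0.52)]
  charger_bay [([402.4, 248.6], 0.86)]
  station_bay [([253.0, 233.0], 0.95)]
side [ 0.237 -0.876  0.976]
  pack_center [([274.7, 201.7], 0.7)]
  button_left_face []
  button_right_face [([274.4, 211.5], 0.5), ([293.1, 188.7], 0.47), ([276.1, 202.5], 0.4)]
  charger_bay [([336.7, 291.6], 0.71), ([275.1, 209.8], 0.69), ([276.8, 265.7], 0.24)]
  station_bay [([337.3, 290.3], 0.9)]
wrist [0.068 0.526 0.373]
  pack_center []
  button_left_face []
  button_right_face []
  charger_bay []
  station_bay []
{'time': 0.9, 'qpos': array([ 1.14970933e+00,  2.90688542e-01, -1.53413836e-01,  1.12665177e+00,
        1.56326950e-05,  1.43147061e+00]), 'joint_vel': array([-0.00091337, -0.0022844 ,  0.00156106, -0.00183937, -0.00010657,
        0.00059315]), 'tau': array([ 1.04903458e-03, -5.37018764e+01,  3.31640446e+01,  1.78630558e-03,
       -2.35367033e-04,  4.37525659e-05]), 'position': array([0.14598524, 0.50430924, 0.23130589]), 'tcp_rot': array([-1.67858027e-06,  1.40415085e-01,  9.90092725e-01,  2.24304670e-05]), 'wrist_force': array([ 0.16136666,  0.08956525, -0.14882259]), 'moment': array([0.01771596, 0.01738853, 0.01759403]), 'gripper_force': 0.0, 'finger_gap': 0.0852985848258859}
```

View pics/scene0.png

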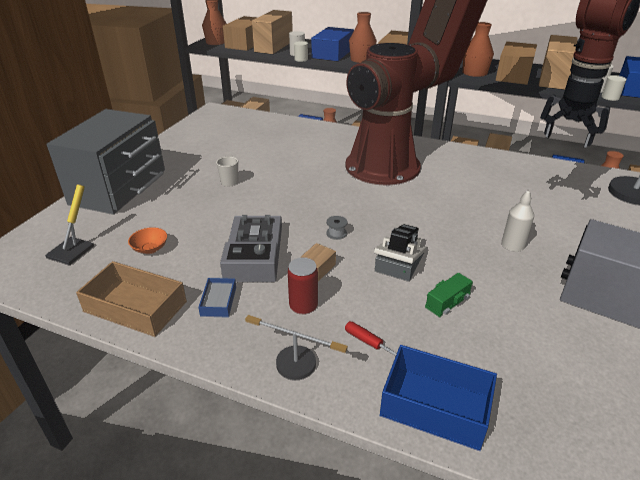

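View pics/side0.png

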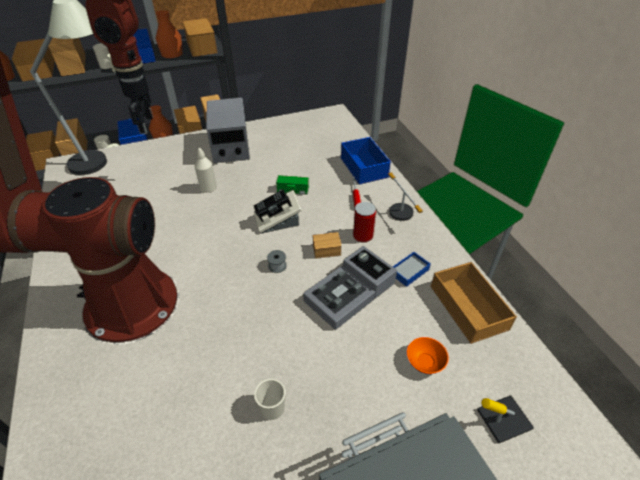

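```bash
cat > b.py <<'E'
from h import *
S=arm.capture('scene');D=arm.capture('side');
for n,a,b in[('pack',(406.9,235.1),(274.7,201.7)),('station',(253,233),(337.3,290.3)),('chg',(402.4,248.6),(275.1,209.8))]: print(n,*tri([(S,a),(D,b)]))
for n in('glue_bottle','drink_can','solder_spool','wood_block','cup','parts_tin','screwdriver','bowl'):
    a=arm.place_of(n,S);b=arm.place_of(n,D)
    if a: print(n,a[0]['uv'],onz(S,a[0]['uv'],0).round(3), onz(D,b[0]['uv'],0).round(3) if b else 0)
W=arm.capture('wrist');s=arm.sense()
from scipy.spatial.transform import Rotation as Ro
q=s['tcp_rot'];R=Ro.from_quat([q[1],q[2],q[3],q[0]]).as_matrix();print(R.round(3))
c=-W['R'].T@W['t'];print('cam in tool',R.T@(c-s['position']),'\n',(W['R']@R).round(3))
E
python3 b.py
```

```text
pack [0.46717081 0.19340298 0.07656935] [array([-1.5,  1.2]), array([-1.1, -1. ])]
station [ 0.53952821 -0.18717162  0.03381091] [array([ 2., -1.]), array([1.8, 1.1])]
chg [0.46878091 0.19057583 0.03949311] [array([ 0.2, -0.2]), array([0.2, 0.1])]
glue_bottle [513.4, 244.1] [0.288 0.445 0.   ] [0.285 0.439 0.   ]
solder_spool [332.8, 228.0] [ 0.4   -0.021  0.   ] [ 0.414 -0.009  0.   ]
wood_block [315.7, 266.4] [ 0.572 -0.001  0.   ] [ 0.583 -0.003  0.   ]
cup [229.6, 181.0] [ 0.282 -0.419  0.   ] [ 0.283 -0.426  0.   ]
parts_tin [216.0, 299.6] [ 0.772 -0.168  0.   ] [ 0.758 -0.166  0.   ]
screwdriver [378.8, 348.8] [0.77  0.224 0.   ] [0.762 0.213 0.   ]
bowl [152.1, 242.7] [ 0.647 -0.444  0.   ] [ 0.66  -0.436  0.   ]
[[-0.961  0.278 -0.   ]
 [ 0.278  0.961 -0.   ]
 [ 0.    -0.    -1.   ]]
cam in tool [ 8.08018868e-02 -9.41549111e-05 -1.42320497e-01] 
 [[-0.001  1.     0.   ]
 [-0.949 -0.001 -0.316]
 [-0.316 -0.001  0.949]]
```

>>> send_rows(motion="-1 -0.06 -0.036 -0.012 0;-1 -0.06 -0.036 -0.012 0;-1 -0.06 -0.036 -0.012 0;-1 -0.06 -0.036 -0.012 0;-1 -0.06 -0.036 -0.012 0;-1 -0.06 -0.036 -0.012 0;-1 -0.06 -0.036 -0.012 0;-1 -0.06 -0.036 -0.012 0")

```text
time: 2.65
position: [0.3755, 0.2568, 0.2894]
tcp_rot: [0.0, 0.14, 0.99, 0.0]
wrist_force: [1.0, 1.1, -0.8]
finger_gap: 0.0854
gripper_force: 0.0
```

>>> send_rows(motion="-1 -0.06 -0.03 0 0;-1 -0.06 -0.03 0 0;-1 0 0 0 0;-1 0 0 0 0")

```text
time: 3.05
position: [0.434, 0.203, 0.2887]
tcp_rot: [-0.0, 0.141, 0.99, -0.0]
wrist_force: [-0.8, 0.2, 0.1]
finger_gap: 0.0854
gripper_force: 0.0
```

```bash
cat > c.py <<'E'
from h import *
import sys
W=arm.capture('wrist');save(W,sys.argv[1]);s=arm.sense();print(s['time'],s['position'],s['tcp_rot'])
for n in('pack_center','button_left_face','button_right_face','charger_bay','station_bay'):
    print(' ',n,[(np.round(r['uv'],1).tolist(),round(r['conf'],2),onz(W,r['uv'],.07).round(4).tolist()) for r in arm.place_of(n,W)[:4]])
E
python3 c.py w1
```

```text
3.1 [0.43340995 0.2036283  0.28878768] [-3.23729650e-04  1.40745350e-01  9.90045777e-01  1.58525576e-05]
  pack_center [([462.2, 272.9], 0.8, [0.5431, 0.3137, 0.07]), ([310.5, 228.1], 0.72, [0.4588, 0.1862, 0.07])]
  button_left_face [([492.6, 280.2], 0.57, [0.559, 0.3406, 0.07]), ([342.6, 220.6], 0.56, [0.4602, 0.2168, 0.07])]
  button_right_face [([438.3, 271.7], 0.85, [0.5354, 0.2918, 0.07]), ([279.1, 234.7], 0.7, [0.4568, 0.1562, 0.07])]
  charger_bay [([249.6, 417.2], 0.32, [0.6478, 0.0596, 0.07])]
  station_bay [([17.0, 371.5], 0.63, [0.5231, -0.1557, 0.07])]
```

View pics/w1.png

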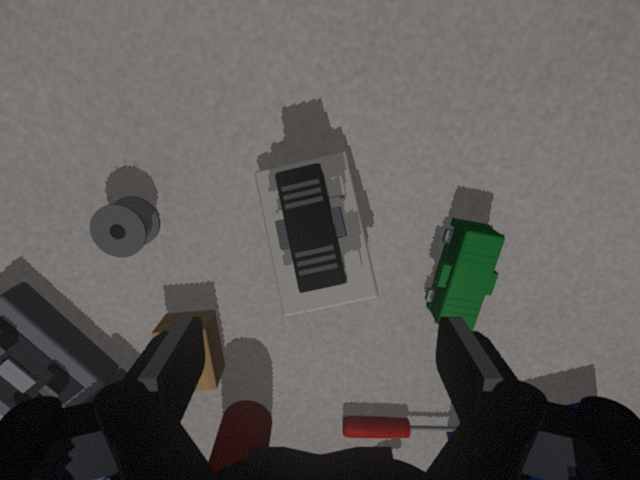

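```bash
cat > d.py <<'E'
from h import *
from scipy.optimize import least_squares
from scipy.spatial.transform import Rotation as Ro
W=arm.capture('wrist');g=W['frame'].max(2)
m=cv2.morphologyEx((g<45).astype('uint8'),cv2.MORPH_CLOSE,np.ones((9,9)))
n,l,st,c=cv2.connectedComponentsWithStats(m)
k=l[228,310] or max(range(1,n),key=lambda i:(st[i,4] if abs(c[i]-[310,228]).max()<25 else 0))
cs,_=cv2.findContours((l==k).astype('uint8'),0,1);cn=max(cs,key=cv2.contourArea)
P=cv2.approxPolyDP(cn,9,True)[:,0];print(st[k],P.tolist(),cv2.minAreaRect(cn))
E
python3 d.py
python3 - <<'E'
import cv2
i=cv2.imread('pics/w1.png')[140:320,230:400];cv2.imwrite('pics/w1c.png',cv2.resize(i,None,fx=3.3,fy=3.3,interpolation=2))
E
```

```text
[ 274  165   71  128 5755] [[317, 165], [274, 177], [299, 292], [344, 281]] ((308.88934326171875, 228.32916259765625), (122.14067077636719, 48.813392639160156), 77.6192398071289)
```

View pics/w1c.png

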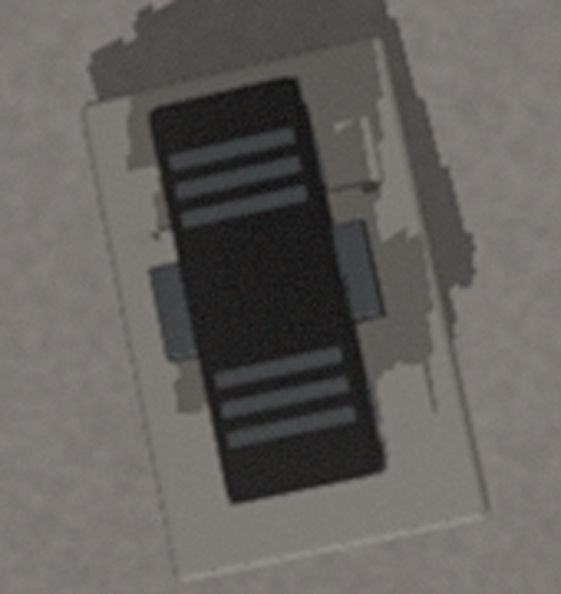

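```bash
cat > d.py <<'E'
from h import *
from scipy.optimize import least_squares
from scipy.spatial.transform import Rotation as Ro
W=arm.capture('wrist');S=arm.capture('scene');D=arm.capture('side')
# model: tool axes; top corners
M=np.array([[-55,-21,23],[-55,21,23],[55,21,23],[55,-21,23],[0,30,7],[0,-30,7]])/1e3
U=np.array([[275.5,174],[319.7,163.8],[346.5,282],[300,292.3],[342.6,220.6],[279.1,234.7]])
wt=np.array([1,1,1,1,.4,.4])
def pose(v): return Ro.from_euler('ZY',[v[3],v[4]]).as_matrix(),v[:3]
def f(v):
    R,t=pose(v);r=[w*(proj(W,R@m+t)-u) for m,u,w in zip(M,U,wt)]
    r+=[.3*(proj(S,t)-[406.9,235.1]),.3*(proj(D,t)-[274.7,201.7])]
    return np.r_[np.ravel(r),(v[4]+.4)*100]
s=least_squares(f,[.46,.19,.08,-.05,-.4]);v=s.x;print(v.round(4),s.fun.round(1))
R,t=pose(v)
print('bay',t-R[:,2]*.023,'btn',t+R[:,2]*.007,'tool yaw now',Ro.from_quat(np.roll(arm.sense()['tcp_rot'],-1)).as_matrix()[:,:2].round(4).tolist(),arm.sense()['position'])
E
python3 d.py
```

```text
[ 0.4629  0.1883  0.0614 -0.0482 -0.4011] [-0.4 -0.2  0.1 -0.7 -0.2  0.4  0.1  0.1  0.3  0.5  0.8  0.5 -1.1  1.4
 -0.5  1.2 -0.1]
bay [0.4718224  0.18788224 0.04022901] btn [0.4601229  0.18844715 0.06784789] tool yaw now [[-0.9608, 0.2774], [0.2774, 0.9608], [-0.0001, 0.0001]] [0.43347624 0.20395773 0.28896509]
```

>>> send_rows(motion="-1 0 0 0 -0.0741;-1 0 0 0 -0.0741;-1 -0.0113 -0.0059 0.067 0;-1 -0.0113 -0.0059 0.067 0;-1 -0.0113 -0.0059 0.067 0;-1 -0.0113 -0.0059 0.067 0;-1 0 0 0 0;-1 0 0 0 0", newtons=20)

```text
time: 4.35
position: [0.4598, 0.1882, 0.1287]
tcp_rot: [-0.001, 0.025, 1.0, -0.0]
wrist_force: [0.3, -0.2, 0.3]
finger_gap: 0.0855
gripper_force: 0.0
```

```bash
python3 c.py w2; python3 -c "
from h import *
q=arm.sense()['tcp_rot'];print(q)"
```

```text
4.4 [0.46068227 0.18855188 0.12967528] [5.75185702e-04 2.44231361e-02 9.99701523e-01 2.08729614e-04]
  pack_center [([316.5, 263.6], 0.78, [0.4595, 0.186, 0.07]), ([515.9, 370.9], 0.65, [0.5326, 0.299, 0.07])]
  button_left_face [([375.5, 264.5], 0.79, [0.4615, 0.2174, 0.07]), ([559.0, 390.6], 0.65, [0.5478, 0.326, 0.07])]
  button_right_face [([259.6, 265.6], 0.63, [0.4591, 0.1556, 0.07])]
  charger_bay []
  station_bay []
[1.19243228e-03 2.43295298e-02 9.99703228e-01 3.29803748e-04]
```

View pics/w2.png

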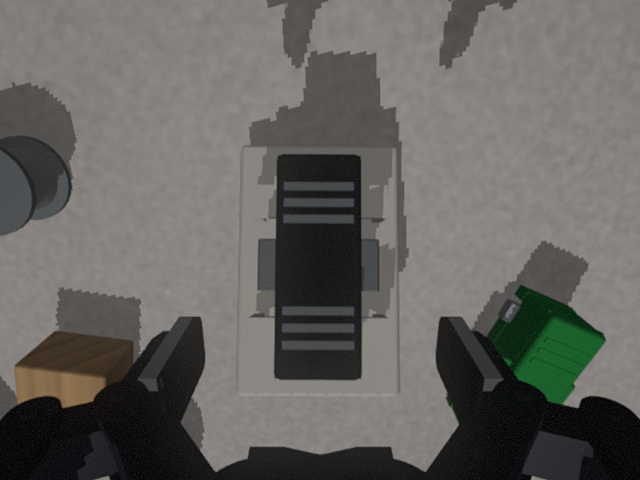

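>>> send_rows(motion="-1 0 -0.001 0.05 0;-1 0 0 0.05 0;-1 0 0 0.035 0;-1 0 0 0 0;-1 0 0 0 0")

```text
time: 5.15
position: [0.4603, 0.1877, 0.0479]
tcp_rot: [0.0, 0.024, 1.0, 0.0]
wrist_force: [0.4, 0.1, 0.4]
finger_gap: 0.0856
gripper_force: 0.0
```

>>> send_rows(motion="1 0 0 0 0;1 0 0 0 0;1 0 0 0 0;1 0 0 0 0;1 0 0 0 0;1 0 0 0 0;1 0 0 0 0;1 0 0 0 0", newtons=25)

```text
time: 5.95
position: [0.4612, 0.1876, 0.0488]
tcp_rot: [0.001, 0.025, 1.0, 0.0]
wrist_force: [-3.0, -2.8, 13.0]
finger_gap: 0.0451
gripper_force: 23.7
```

>>> send_rows(motion="1 0.0033 0 -0.0077 0;1 0.0065 0 -0.0154 0;1 0.0065 0 -0.0154 0;1 0.013 0 -0.031 0;1 0.013 0 -0.031 0;1 0.013 0 -0.031 0;1 0 0 0 0")

```text
time: 6.65
position: [0.4268, 0.1896, 0.1281]
tcp_rot: [0.001, 0.024, 1.0, 0.0]
wrist_force: [0.1, -0.2, -4.9]
finger_gap: 0.0443
gripper_force: 29.3
```

```bash
python3 c.py w3; python3 - <<'E'
from h import *
S=arm.capture('scene');save(S,'s3')
E
```

```text
6.7 [0.42701664 0.18941325 0.12685321] [7.87560524e-04 2.42823062e-02 9.99704790e-01 2.88213987e-04]
  pack_center [([318.4, 343.7], 0.68, [0.4755, 0.186, 0.07])]
  button_left_face [([389.1, 349.5], 0.65, [0.4814, 0.2263, 0.07])]
  button_right_face [([250.6, 350.6], 0.64, [0.4782, 0.147, 0.07]), ([105.4, 410.6], 0.26, [0.5159, 0.0547, 0.07])]
  charger_bay []
  station_bay []
```

View pics/w3.png

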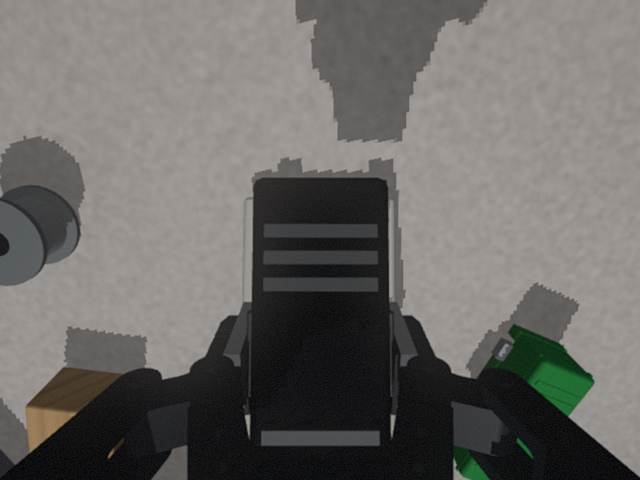

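>>> send_rows(motion="1 0.0433 -0.0267 0 0;1 0.0433 -0.0267 0 0;1 0.0433 -0.0267 0 0;1 0.0433 -0.0267 0 0;1 0 0 0.056 0;1 0 0 0.056 0;1 0 0 0 0;1 0 0 0 0", newtons=20)

```text
time: 7.8
position: [0.3195, 0.1301, 0.0589]
tcp_rot: [-0.001, 0.025, 1.0, -0.0]
wrist_force: [0.7, 0.7, -4.1]
finger_gap: 0.0443
gripper_force: 29.3
```

>>> send_rows(motion="1 0 0 0.035 0;1 0 0 0.015 0;1 -0.005 0 0.008 0;1 -0.005 0 0.008 0;1 -0.005 0 0.008 0;1 0 0 0.004 0;1 0 0 0 0")

```text
time: 8.5
position: [0.3315, 0.1301, 0.0126]
tcp_rot: [0.002, 0.025, 1.0, 0.0]
wrist_force: [3.8, 0.6, 3.3]
finger_gap: 0.0444
gripper_force: 31.6
```

>>> send_rows(motion="1 0 0 0.002 0;1 0 0 0.002 0;1 0 0 0 0")

```text
time: 8.8
position: [0.3293, 0.1299, 0.0097]
tcp_rot: [0.0, 0.025, 1.0, 0.0]
wrist_force: [3.8, -0.1, 4.2]
finger_gap: 0.0447
gripper_force: 31.9
```

```bash
python3 - <<'E'
from h import *
S=arm.capture('scene');D=arm.capture('side')
a=cv2.resize(S['frame'][110:230,320:480],None,fx=2.5,fy=2.5,interpolation=2)
u=proj(D,[.33,.13,.03]);u=u.astype(int);print(u,proj(S,[.33,.13,.03]))
b=cv2.resize(D['frame'][u[1]-60:u[1]+60,u[0]-80:u[0]+80],None,fx=2.5,fy=2.5,interpolation=2)
cv2.imwrite('pics/l.png',np.hstack([a,b])[:,:,::-1])
E
```

```text
[237 234] [393.78295703 217.48608033]
```

View pics/l.png

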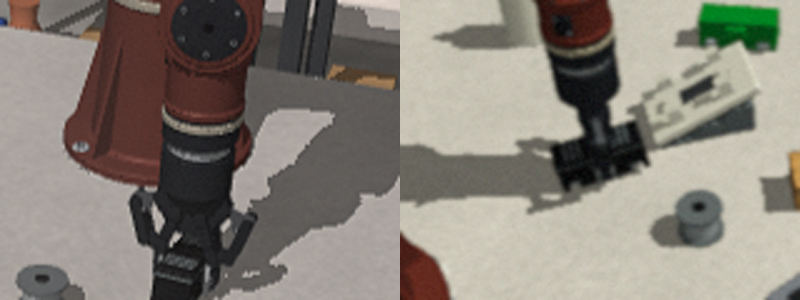

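>>> send_rows(motion="1 0 0 0.002 0;1 0 0 0.002 0;1 0 0 0 0")

```text
time: 9.2
position: [0.3285, 0.1297, 0.007]
tcp_rot: [-0.0, 0.024, 1.0, -0.0]
wrist_force: [3.6, 0.4, 2.2]
finger_gap: 0.0443
gripper_force: 31.5
```

>>> send_rows(motion="1 0 0 0.003 0;1 0 0 0.002 0;1 0 0 0 0")

```text
time: 9.5
position: [0.3286, 0.1297, 0.0039]
tcp_rot: [-0.0, 0.025, 1.0, -0.0]
wrist_force: [3.3, -0.8, 1.3]
finger_gap: 0.0444
gripper_force: 31.4
```

```bash
python3 - <<'E'
from h import *
W=arm.capture('wrist');save(W,'w4');s=arm.sense()
cv2.imwrite('pics/w4c.png',cv2.imread('pics/w4.png'))
K=W['camera_matrix'];print(K[0,0],s['position'])
# w3 prediction: -x top edge for tilt a, button centre at TCP+(0,0,19)mm, tool-frame camera
from scipy.spatial.transform import Rotation as Ro
R=Ro.from_quat(np.roll(s['tcp_rot'],-1)).as_matrix();p=s['position']
px=-R[:,0];pz=np.array([0,0,1.]);
for a in(0,.1,.2,.3,.4,.5):
    X=px*np.cos(a)+pz*np.sin(a);Z=-px*np.sin(a)+pz*np.cos(a)
    print(a,[proj(W,p+[0,0,.019]+X*x+Z*.016+R[:,1]*y).round(0).tolist() for x,y in((-.055,-.021),(-.055,.021),(.055,.021))])
E
```

```text
405.633718836332 [0.32854826 0.12975797 0.00400315]
0 [[243.0, 204.0], [398.0, 204.0], [380.0, 505.0]]
0.1 [[247.0, 195.0], [395.0, 195.0], [382.0, 516.0]]
0.2 [[250.0, 189.0], [392.0, 188.0], [385.0, 526.0]]
0.3 [[253.0, 184.0], [389.0, 184.0], [388.0, 535.0]]
0.4 [[256.0, 182.0], [386.0, 182.0], [391.0, 542.0]]
0.5 [[258.0, 182.0], [383.0, 182.0], [394.0, 548.0]]
```

View pics/w4c.png

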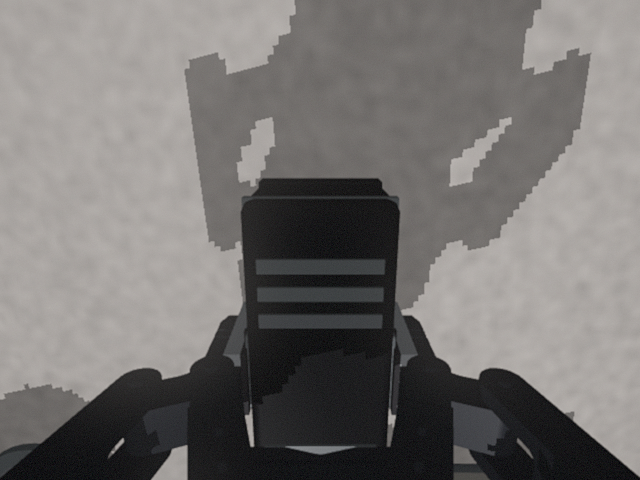

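```bash
cat > e.py <<'E'
from h import *
from scipy.optimize import least_squares
from scipy.spatial.transform import Rotation as Ro
W=arm.capture('wrist');s=arm.sense();R=Ro.from_quat(np.roll(s['tcp_rot'],-1)).as_matrix();p=s['position']
px=-R[:,0];pz=np.array([0,0,1.])
def fit(obs,a0,usez=None):
    def f(v):
        dx,dz,a,dy=v;X=px*np.cos(a)+pz*np.sin(a);Z=-px*np.sin(a)+pz*np.cos(a);c=p+[0,0,.019]+px*dx+pz*dz+R[:,1]*dy
        return np.ravel([proj(W,c+X*m[0]+R[:,1]*m[1]+Z*m[2])-u for m,u in obs])
    r=least_squares(f,[0,0,a0,0],x_scale=[.01,.01,.1,.01]);return r.x.round(4),r.fun.round(1)
T=lambda x,y,z:(np.array([x,y,z])/1e3)
print(fit([(T(-55,-21,16),(242,199)),(T(-55,21,16),(399,199)),(T(-55,-21,-30),(258.5,179.5)),(T(-55,21,-30),(382.5,179.5))],0))
E
python3 e.py
```

```text
(array([-0.0015,  0.0077,  0.0636, -0.0001]), array([-2.4,  0.2,  2.5,  0.1,  5. , -0.1, -5.1, -0.2]))
```

>>> send_rows(motion="-1 0 0 0 0;-1 0 0 0 0;-1 0 0 0 0;-1 0 0 0 0;-1 0 0 0 0;-1 0 0 -0.02 0;-1 0 0 -0.05 0;-1 0 0 -0.08 0")

```text
time: 10.4
position: [0.327, 0.1294, 0.0939]
tcp_rot: [-0.002, 0.025, 1.0, -0.0]
wrist_force: [2.3, 0.4, 0.6]
finger_gap: 0.0855
gripper_force: 0.0
```

>>> send_rows(motion="-1 0 0 -0.08 0;-1 0 0 -0.08 0;-1 -0.03 -0.07 -0.03 0;-1 -0.045 -0.07 -0.02 0;-1 -0.045 -0.07 -0.02 0;-1 -0.045 -0.07 -0.02 0;-1 -0.045 -0.07 -0.02 0;-1 -0.045 -0.07 -0.02 0")

```text
time: 11.2
position: [0.4667, -0.1257, 0.2671]
tcp_rot: [0.0, 0.025, 1.0, 0.0]
wrist_force: [0.8, -0.2, 0.6]
finger_gap: 0.0849
gripper_force: 0.0
```

>>> send_rows(motion="-1 -0.03 -0.06 0 0;-1 -0.03 -0.06 0 0;-1 0 0 0 0;-1 0 0 0 0")

```text
time: 11.6
position: [0.4983, -0.1978, 0.266]
tcp_rot: [-0.001, 0.025, 1.0, 0.0]
wrist_force: [0.4, 0.3, -0.2]
finger_gap: 0.0854
gripper_force: 0.0
```

```bash
python3 c.py w5;python3 - <<'E'
import cv2
i=cv2.imread('pics/w5.png');cv2.imwrite('pics/w5c.png',cv2.resize(i[0:430,60:600],None,fx=1.35,fy=1.35,interpolation=2))
E
```

```text
11.65 [ 0.49808813 -0.19695902  0.26624926] [-5.48131178e-04  2.46828986e-02  9.99695095e-01  4.13719355e-04]
  pack_center []
  button_left_face [([331.2, 235.2], 0.41, [0.5267, -0.1896, 0.07])]
  button_right_face []
  charger_bay [([520.4, 354.7], 0.53, [0.6578, -0.0113, 0.07])]
  station_bay [([334.9, 238.6], 0.62, [0.53, -0.1865, 0.07])]
```

View pics/w5c.png

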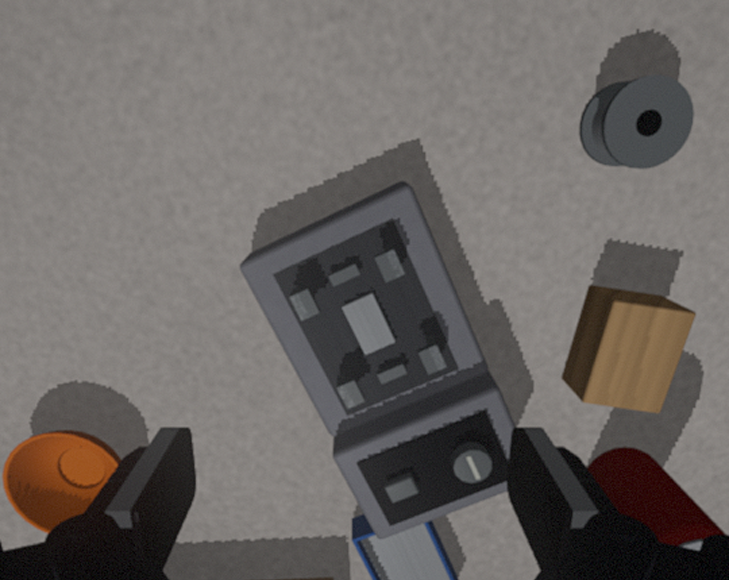

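```bash
cat > f.py <<'E'
from h import *
W=arm.capture('wrist');save(W,'w6')
c=lambda x,y:(60+x/1.35,y/1.35)
P=lambda x,y,z:onz(W,c(x,y),z)[:2]
def ang(a,b): d=b-a;return round(float(np.degrees(np.arctan2(d[1],d[0]))),1)
print('box L',ang(P(243,267,.04),P(334,434,.04)),'R',ang(P(409,185,.04),P(490,375,.04)))
print('sled L',ang(P(275,272,.04),P(347,412,.04)))
ch=[P(302,304,.062),P(390,263,.062),P(431,358,.062),P(350,393,.062)]
print('cheeks',ang(ch[0],ch[3]),ang(ch[1],ch[2]),np.mean(ch,0), [np.linalg.norm(ch[0]-ch[3]),np.linalg.norm(ch[0]-ch[1])])
r=[P(345,272,.048),P(392,372,.048)];print('ribs',ang(*r),np.mean(r,0),np.linalg.norm(r[0]-r[1]))
print('plate',P(369,322,.045))
g=cv2.cvtColor(W['frame'],7)[215:265,305:362];m=(g>105).astype('uint8');n,l,s,ce=cv2.connectedComponentsWithStats(m);k=1+s[1:,4].argmax();uv=ce[k]+[305,215];cs=cv2.findContours((l==k).astype('uint8'),0,1)[0][0];print(s[k],uv,onz(W,uv,.045),cv2.minAreaRect(cs),g.max())
E
python3 f.py
```

```text
box L 22.5 R 22.5
sled L 21.9
cheeks 23.3 21.3 [ 0.53969723 -0.18716676] [np.float64(0.07209913913365962), np.float64(0.06379944930028762)]
ribs 21.7 [ 0.53912664 -0.18615049] 0.0805591119758436
plate [ 0.5390065  -0.18620233]
[  7   2  39  45 944] [330.93644068 239.02542373] [ 0.53940186 -0.18848751  0.045     ] ((26.100004196166992, 24.19999885559082), (39.80200958251953, 24.149532318115234), 63.43495178222656) 130
```

>>> send_rows(motion="-1 0.039 0.0663 0 0;-1 0.039 0.0663 0 0;-1 0.039 0.0663 0 0;-1 0.039 0.0663 0 0;-1 0.039 0.0663 0 0;-1 0.039 0.0663 0 0;-1 0.039 0.0663 0.03 0;-1 0.039 0.0663 0.03 0")

```text
time: 12.75
position: [0.3264, 0.1312, 0.2308]
tcp_rot: [0.001, 0.025, 1.0, 0.0]
wrist_force: [2.0, 1.1, -1.0]
finger_gap: 0.0857
gripper_force: 0.0
```

>>> send_rows(motion="-1 0 0 0.06 0;-1 0 0 0.06 0;-1 0 0 0.04 0;-1 0 0 0 0;-1 0 0 0 0")

```text
time: 13.25
position: [0.3272, 0.1298, 0.1353]
tcp_rot: [-0.0, 0.024, 1.0, 0.0]
wrist_force: [0.2, -0.6, 0.5]
finger_gap: 0.0854
gripper_force: 0.0
```

```bash
python3 c.py w7; cat > g.py <<'E'
from h import *
W=arm.capture('wrist')
for n,z in(('pack_center',.023),('button_left_face',.03),('button_right_face',.03)):
    print(n,[(onz(W,r['uv'],z).round(4),r['conf']) for r in arm.place_of(n,W)[:1]])
m=cv2.morphologyEx((W['frame'].max(2)<45).astype('uint8'),cv2.MORPH_CLOSE,np.ones((9,9)))
n,l,s,c=cv2.connectedComponentsWithStats(m)
for k in range(1,n):
    if s[k,4]>2000:
        cs=cv2.findContours((l==k).astype('uint8'),0,1)[0][0];P=cv2.approxPolyDP(cs,8,True)[:,0]
        if len(P)<12: print(s[k],[(q.tolist(),onz(W,q,.046)[:2].round(4).tolist()) for q in P])
E
python3 g.py
```

```text
13.3 [0.32792815 0.12984228 0.13577752] [6.75882724e-04 2.44620614e-02 9.99700520e-01 1.48142737e-04]
  pack_center [([318.5, 234.4], 0.58, [0.3128, 0.1294, 0.07])]
  button_left_face [([366.6, 235.3], 0.92, [0.3146, 0.1552, 0.07])]
  button_right_face [([271.9, 235.2], 0.6, [0.312, 0.1043, 0.07])]
  charger_bay [([409.5, 432.0], 0.61, [0.4484, 0.1809, 0.07])]
  station_bay []
pack_center [(array([0.3262, 0.129 , 0.023 ]), 0.71)]
button_left_face [(array([0.3271, 0.1599, 0.03  ]), 0.65)]
button_right_face [(array([0.3248, 0.0979, 0.03  ]), 0.6)]
[  272   142    97   180 12320] [([289, 143], [0.2671, 0.1151]), ([285, 211], [0.306, 0.1099]), ([272, 216], [0.3087, 0.102]), ([286, 219], [0.3109, 0.1101]), ([289, 315], [0.3748, 0.1071]), ([355, 321], [0.3813, 0.1494]), ([354, 219], [0.3129, 0.1503]), ([368, 217], [0.3121, 0.1586]), ([355, 210], [0.3075, 0.1511]), ([355, 150], [0.2728, 0.1518])]
```

View pics/w7.png

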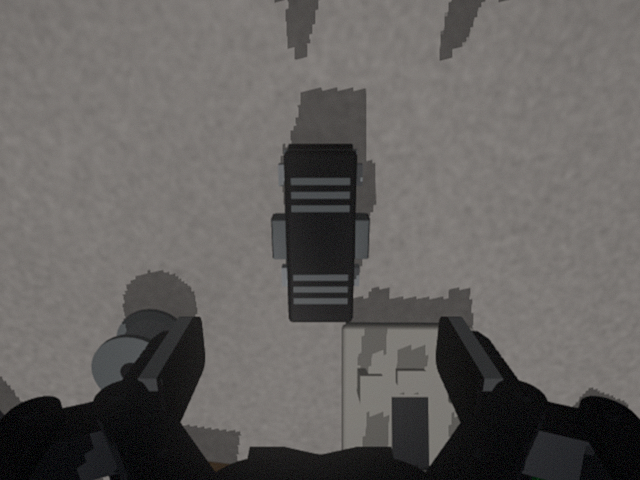

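>>> send_rows(motion="-1 0.0025 -0.001 0.07 0;-1 0 0 0.07 0;-1 0 0 0.051 0;-1 0 0 0.02 0;-1 0 0 0 0;-1 0 0 0 0", newtons=45)

```text
time: 14.35
position: [0.3258, 0.1291, 0.0083]
tcp_rot: [-0.0, 0.025, 1.0, -0.0]
wrist_force: [1.0, 0.1, -1.0]
finger_gap: 0.0854
gripper_force: 0.0
```

>>> send_rows(motion="1 0 0 0 0;1 0 0 0 0;1 0 0 0 0;1 0 0 0 0;1 0 0 0 0;1 0 0 0 0;1 0 0 0 0;1 0 0 0 0")

```text
time: 15.15
position: [0.327, 0.1297, 0.0095]
tcp_rot: [0.001, 0.024, 1.0, 0.001]
wrist_force: [-4.7, 1.0, 27.4]
finger_gap: 0.0442
gripper_force: 41.7
```

>>> send_rows(motion="1 0 0 -0.01 0;1 0 0 -0.03 0;1 0 0 -0.06 0;1 0 0 -0.06 0;1 0 0 -0.04 0;1 0 0 0 0")

```text
time: 15.75
position: [0.3276, 0.1295, 0.1307]
tcp_rot: [0.003, 0.024, 1.0, 0.0]
wrist_force: [-0.1, -0.2, -5.1]
finger_gap: 0.0429
gripper_force: 49.5
```

```bash
python3 c.py w8; python3 - <<'E'
import cv2
i=cv2.imread('pics/w8.png');print((i[300,:].max(1)).astype(int)[225:420:3]); print(i[140:230,320].max(1))
E
```

```text
15.8 [0.32661986 0.12928649 0.12898807] [1.56967104e-03 2.45079357e-02 9.99698364e-01 2.79159636e-04]
  pack_center [([318.9, 332.9], 0.8, [0.3713, 0.1264, 0.07])]
  button_left_face []
  button_right_face []
  charger_bay []
  station_bay []
[155 156 153 151 151 155 156 156 159  33  35  33  35  32  32  34  31  28
  27  26  27  25  29  24  23  18  21  19  23  20  17  18  22  16  20  16
  21  20  23  19  23  20  20  16  24  22  28  25  20  25  34  29  31  32
  26  86 101 103 104 106 104 102 102 103 103]
[153 156 154 154 154 151 151 149 152 151 150 152 149 153 151 150 152 155
 154 154 154 157 155 156 156 155 154 156 155 155 156 158 158 159 124  54
  29  35  34  37  35  33  30  33  29  38  36  30  38  36  29  35  30  30
  28  46  51  54  41  22  28  15  25  26  25  25  30  23  36  28  20  28
  25  21  27  25  27  24  24  28  24  21  20  32  27  21  23  24  26  20]
```

>>> send_rows(motion="1 -0.0421 -0.0565 -0.02 0;1 -0.0421 -0.0565 -0.01 0;1 -0.0421 -0.0565 0 0;1 -0.0421 -0.0565 0 0;1 -0.0421 -0.0565 0 0;1 -0.0421 -0.0565 0 0;1 -0.0421 -0.0565 0 0;1 -0.0421 -0.0565 0 0")

```text
time: 16.85
position: [0.5143, -0.153, 0.1445]
tcp_rot: [-0.001, 0.025, 1.0, 0.001]
wrist_force: [0.7, 0.9, -4.2]
finger_gap: 0.0428
gripper_force: 49.5
```

>>> send_rows(motion="1 -0.0421 -0.0565 0 0;1 0 0 0 -0.07;1 0 0 0 -0.07;1 0 0 0 -0.07;1 0 0 0 -0.069;1 0 0 0 0;1 0 0 0 0;1 0 0 0 0")

```text
time: 17.65
position: [0.5376, -0.1866, 0.1455]
tcp_rot: [-0.0, -0.192, 0.981, 0.0]
wrist_force: [0.4, 0.4, -5.1]
finger_gap: 0.0431
gripper_force: 49.6
```

```bash
cat > k.py <<'E'
from h import *
from scipy.spatial.transform import Rotation as Ro
L=[]
for i in range(3):
    arm.capture('wrist');s=arm.sense();L.append(s['position'])
p=np.mean(L,0);R=Ro.from_quat(np.roll(s['tcp_rot'],-1)).as_matrix()
print(s['time'],p.round(4),'yaw',np.degrees(np.arctan2(*-R[[1,0],0])),'j6',s['qpos'][5],s['wrist_force'],s['finger_gap'],s['gripper_force'])
d=np.array([.5391,-.1868,.0495])-p;print('to go in tool mm',(R.T@d*1000).round(1),'share',(R.T@d/.6).round(4))
E
python3 k.py
```

```text
17.8 [ 0.5377 -0.1867  0.1458] yaw 22.23903651377655 j6 -0.8506643010659749 [-0.76291875 -0.60860223 -4.87837305] 0.043110132387396485 49.62561249732971
to go in tool mm [-1.2 -0.7 96.3] share [-0.002  -0.0011  0.1604]
```

>>> send_rows(motion="1 -0.002 -0.001 0.05 0;1 0 0 0.05 0;1 0 0 0.015 0;1 0 0 0 0;1 0 0 0 0")

```text
time: 18.3
position: [0.5399, -0.1871, 0.0781]
tcp_rot: [0.001, -0.193, 0.981, -0.0]
wrist_force: [0.5, -0.8, -4.7]
finger_gap: 0.0433
gripper_force: 49.6
```

```bash
python3 k.py
```

```text
18.45 [ 0.5402 -0.1873  0.0785] yaw 22.297880076061936 j6 -0.8507776495033508 [ 0.38983593  0.44927885 -4.56809723] 0.04255154549037999 49.58268105983734
to go in tool mm [ 0.9  0.9 29. ] share [0.0014 0.0016 0.0483]
```

>>> send_rows(motion="1 0.0005 0.0007 0.008 0;1 0 0 0.006 0;1 0 0 0.006 0;1 0 0 0 0")

```text
time: 18.85
position: [0.5383, -0.1863, 0.0644]
tcp_rot: [-0.0, -0.193, 0.981, 0.0]
wrist_force: [0.2, -0.0, -5.9]
finger_gap: 0.0432
gripper_force: 49.7
```

>>> send_rows(motion="1 0 0 0.005 0;1 0 0 0.003 0;1 0 0 0 0")

```text
time: 19.15
position: [0.5385, -0.1865, 0.0599]
tcp_rot: [-0.0, -0.193, 0.981, 0.0]
wrist_force: [-0.3, -0.1, -5.0]
finger_gap: 0.0433
gripper_force: 49.7
```

>>> send_rows(motion="1 0 0 0.003 0;1 0 0 0.003 0;1 0 0 0 0")

```text
time: 19.45
position: [0.5386, -0.1865, 0.0564]
tcp_rot: [-0.0, -0.193, 0.981, 0.0]
wrist_force: [0.3, -0.2, -5.0]
finger_gap: 0.0428
gripper_force: 49.7
```

>>> send_rows(motion="1 0 0 0.003 0;1 0 0 0.002 0;1 0 0 0 0")

```text
time: 19.75
position: [0.5389, -0.1866, 0.0539]
tcp_rot: [0.0, -0.193, 0.981, -0.0]
wrist_force: [-1.1, 0.6, 1.9]
finger_gap: 0.0429
gripper_force: 51.3
```

>>> send_rows(motion="1 0 0 0.003 0;1 0 0 0 0")

```text
time: 19.95
position: [0.5389, -0.1867, 0.0519]
tcp_rot: [0.0, -0.193, 0.981, -0.0]
wrist_force: [-1.9, -0.1, 1.4]
finger_gap: 0.0432
gripper_force: 51.5
```

>>> send_rows(motion="1 0 0 0.003 0;1 0 0 0 0")

```text
time: 20.15
position: [0.539, -0.1868, 0.0502]
tcp_rot: [0.0, -0.193, 0.981, -0.0]
wrist_force: [-1.8, 0.1, 3.3]
finger_gap: 0.0434
gripper_force: 52.8
```

>>> send_rows(motion="1 0 0 0.003 0;1 0 0 0 0")

```text
time: 20.35
position: [0.5391, -0.1868, 0.05]
tcp_rot: [0.001, -0.193, 0.981, -0.001]
wrist_force: [-7.1, 2.5, 24.5]
finger_gap: 0.0435
gripper_force: 58.9
```

>>> send_rows(motion="1 0 0 0.002 0;1 0 0 0 0")

```text
time: 20.55
position: [0.5391, -0.1868, 0.0499]
tcp_rot: [0.001, -0.193, 0.981, -0.001]
wrist_force: [-11.8, 4.4, 36.7]
finger_gap: 0.0433
gripper_force: 62.8
```

>>> send_rows(motion="-0.1 0 0 0.002 0;-0.2 0 0 0.002 0;-0.3 0 0 0.002 0;-0.4 0 0 0.002 0;-0.5 0 0 0 0;-0.6 0 0 0 0;-0.7 0 0 0 0;-0.7 0 0 0 0")

```text
time: 21.35
position: [0.5386, -0.1865, 0.0421]
tcp_rot: [-0.0, -0.193, 0.981, 0.0]
wrist_force: [0.2, -0.4, -0.2]
finger_gap: 0.073
gripper_force: 0.0
```

```bash
python3 k.py
```

```text
21.5 [ 0.5387 -0.1866  0.0422] yaw 22.301229648619604 j6 -0.8508101249922988 [-0.20772193 -0.19638344 -0.06292882] 0.07261068945658106 0.0
to go in tool mm [-0.3 -0.4 -7.3] share [-0.0005 -0.0006 -0.0122]
```

>>> send_rows(motion="-0.8 0 0 -0.02 0;-1 0 0 -0.05 0;-1 0 0 -0.07 0;-1 0 0 -0.08 0;-1 0 0 -0.08 0;-1 0 0 0 0;-1 0 0 0 0")

```text
time: 22.2
position: [0.5394, -0.1869, 0.2243]
tcp_rot: [0.001, -0.193, 0.981, -0.001]
wrist_force: [-0.7, 0.2, -0.4]
finger_gap: 0.0857
gripper_force: 0.0
```

```bash
cat > m.py <<'E'
from h import *
from scipy.optimize import least_squares
from scipy.spatial.transform import Rotation as Ro
W=arm.capture('wrist');save(W,'w9');s=arm.sense();print(s['time'],s['position'])
for n,z in(('pack_center',.064),('button_left_face',.071),('button_right_face',.071)):
    print(n,[(onz(W,r['uv'],z).round(4),r['conf']) for r in arm.place_of(n,W)[:2]])
yaw=np.radians(22.3);R=Ro.from_euler('z',yaw).as_matrix()
C=np.array([.5391,-.1868,.040])
for h in(.023,.027,.031):
    print(h,'pred corners',[proj(W,C+[0,0,h]+R@(np.array(m)/1e3)).round(1).tolist() for m in([-55,-21,23],[-55,21,23],[55,21,23],[55,-21,23])])
m=cv2.morphologyEx((W['frame'].max(2)<42).astype('uint8'),cv2.MORPH_CLOSE,np.ones((9,9)))
uv=proj(W,C+[0,0,.046]).astype(int);n,l,st,c=cv2.connectedComponentsWithStats(m);k=l[uv[1],uv[0]]
cs=max(cv2.findContours((l==k).astype('uint8'),0,1)[0],key=cv2.contourArea);print(uv,k,st[k],cv2.approxPolyDP(cs,6,True)[:,0].tolist())
# across-profile through the buttons
x=[proj(W,C+[0,0,.031]+R@[0.0,y/1e3,0]) for y in range(-40,41)]
g=cv2.cvtColor(W['frame'],7)
print([int(g[int(round(b)),int(round(a))]) for a,b in x])
E
python3 m.py
```

```text
22.25 [ 0.53861713 -0.18646438  0.22269284]
pack_center [(array([ 0.5374, -0.1892,  0.064 ]), 0.78)]
button_left_face [(array([ 0.5271, -0.1609,  0.071 ]), 0.62), (array([ 0.5561, -0.0397,  0.071 ]), 0.57)]
button_right_face [(array([ 0.5508, -0.2171,  0.071 ]), 0.97)]
0.023 pred corners [[290.3, 143.7], [352.5, 143.6], [348.9, 291.3], [293.8, 291.3]]
0.027 pred corners [[289.9, 144.2], [352.9, 144.2], [349.2, 293.7], [293.4, 293.6]]
0.031 pred corners [[289.5, 144.8], [353.4, 144.8], [349.6, 296.1], [293.1, 296.0]]
[321 221] 5 [  280   133    97   157 11112] [[298, 133], [280, 148], [292, 155], [293, 235], [280, 236], [294, 245], [294, 285], [346, 289], [349, 246], [371, 248], [376, 133]]
[63, 67, 64, 61, 64, 61, 61, 59, 56, 67, 98, 97, 95, 94, 90, 94, 94, 83, 52, 29, 32, 33, 33, 33, 33, 36, 31, 34, 30, 29, 26, 32, 28, 29, 24, 27, 30, 26, 29, 31, 22, 24, 24, 31, 26, 25, 24, 28, 29, 18, 25, 27, 25, 20, 28, 18, 22, 24, 26, 21, 16, 21, 50, 48, 74, 92, 87, 86, 89, 89, 81, 51, 34, 35, 35, 39, 35, 35, 33, 38, 51]
```

```bash
python3 -c "
from workcell import arm
print(arm.finish_job())"
```

```text
the job is handed in; nothing more can be done
None
```

The pack is in the station bay and the job is handed in at about 22 s of robot time. It went down until it stopped, and the last wrist picture showed it at locked height with both buttons sprung out. I did not tug it to test the lock, and the hand-in returned no verdict.

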